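# Hold a spring clamp gaping over a memory module

### The job

Pluck the large spring clamp out of its pocket in the parts tray and squeeze its handles to spread it wide. Lower it over the middle of the top edge of the memory module in the board holder until the jaws straddle the module with their tips a good centimetre below the edge, square to it and touching neither face; never bump the module or let the clamp bite it, and leave everything else where it is. Finish still gripping the clamp, spread and still in that place, since I will slip the heat-spreader plates in under the jaws before it is let close.

Things in the scene. Friction and masses are not known exactly. Their poses are not given: they have to be found in the camera images.
- clamp: large spring clamp, 64 g, 80 mm tall: two steel levers on a pin, dark dipped handle ends and jaw pads. Stands shut, nose down, handles up, in a tray pocket. Origin: middle of the underside of its shut nose, on the pocket floor (3 mm over the bench). x runs along the pin (at z = 40 mm), handles squeeze and jaws part along y, z up to the handles; a half turn about z looks the same
- clamp_handles (a point): midway between the beaded handle ends (rods of 8 mm diameter, 19 mm long along the clamp's x) on which to squeeze, 76 mm over the nose. Over their outsides along y: 58 mm shut, 51 at 0.1 rad, 43 at 0.2 rad, 33 at 0.32 rad. As they close in they rise up to 6 mm from the pin, so a clamp spread while its nose stands on a floor is pushed down and may tip: a light squeeze lifts it. Spring 5 N on each handle at first, 14 N fully spread
- clamp_mouth (a point): between the jaw pads, 5 mm over the nose. Pads 20 mm wide along the clamp's x, 13 mm tall, touching when shut; gap at their tips 8 mm at 0.1 rad, 16 mm at 0.2 rad, 25 mm at 0.32 rad, when the tips lie 2 mm higher than the shut nose. Throat between the jaws free up to 34 mm over the nose. Jaws 23 mm over their outsides shut, 39 mm fully spread: less than the pocket's 44 mm
- jaw_a (a joint): swing of the lever on the clamp's +y side about the pin: 0 shut, grows as the handle is squeezed in and the jaw goes out, stop at 0.32 rad
- jaw_b (a joint): the same for the lever on the -y side; the two always move together
- tray: white plastic tray, 120 (x) by 97 (y) by 34 mm high, floor and walls 3 mm, 3 by 2 pockets of 36 (x) by 44 (y) mm inside. Origin: centre of its underside on the bench. The large clamp stands in one of the pockets with its y axis nearly along the tray's y axis. Does not move
- module: memory module: a green circuit card 133 mm long (x), 31 mm tall (z), 2 mm thick, 4.2 mm over the black chips on both faces (y), standing upright with its ends in the grooves of the board holder. Origin: middle of its lower edge, 36 mm over the bench, so the top edge lies at z = 31 mm, 67 mm over the bench. Chips reach to 7.5 mm below the top edge. Fixed in the holder
- holder: board holder: aluminium rail 190 mm long (x) on two 70 mm cross feet, two black end posts at x = +-65 to 77 mm that rise to 66 mm over the bench, with thumbscrews to x = +-91 mm. Origin: centre of its underside on the bench. Does not move
- small_clamp: bystander: a smaller clamp of the same kind, 48 mm tall, in another tray pocket. Origin under its nose
- heat_sink: bystander: finned aluminium block 24 x 24 x 18 mm in another tray pocket. Origin under its centre
- plates: bystander: the two heat-spreader plates, nested, 133 (x) by 34 (y) by 6 mm, lying on the bench. Origin under their centre
- tape: bystander: yellow and black tape measure, 66 (x) by 36 (y) by 50 mm, on the bench. Origin under its centre

How it is judged:
By the outcome, as a careful person would: the job done as asked, in the order asked, and still so for the second after the job is handed in, while the arm keeps its last pose, push and grip.
It also fails if it takes over 42 s, if anything falls off the work surface, if the arm or the gripper's body presses on something with over 40 N, if the wrist force passes 120 N, or if a joint passes its speed limit or range.

### The arm

A 6-joint arm with a two-finger parallel gripper is mounted at the origin on the work surface. World frame = base frame: x ahead of the robot, y to its left, z up, the work surface at z = 0. Lengths are in m, angles in rad, forces in N, time in s.
With the tool pointing down it reaches from about 0.25 to 0.775 m from the base axis. Payload 4 kg.
Tool frame: the origin (TCP) lies at the very end of the fingers, on their centre line; the grasp point (between the pads) lies 19 mm behind it; z points along the fingers, y is the direction in which the jaws open and shut (so a half turn about z gives the same grasp; the last joint's range is limited). The gripper opens to 94 mm and grips with 3 to 60 N. Pads are 16 mm wide; open, the fingers measure 119 mm over their backs; the gripper's body (75 mm by 177 mm) begins 78 mm behind the grasp point.
Start: joints at [-0.103, 0.087, 1.371, -0, 1.684, -0.103], TCP at [0.55, -0, 0.206] pointing down, gripper open.
Joint ranges: [-3.1, 3.1], [-0.76, 2.03], [0.27, 2.55], [-1.08, 4.22], [0.17, 2.65], [-2.57, 2.57]. Speed limits (rad/s): [2.79, 2.79, 3.14, 3.14, 3.14, 3.14].

### API

Orientations are given as [roll, pitch, yaw] about the fixed x, y, z axes, in that order (R = Rz(yaw) Ry(pitch) Rx(roll)).
In Python, from bench import robot, cams, models gives the robot as it stands.
- The arm moves only by the tool step_arm, never from a script. Its argument "series" is a list of rows, each a list of 5 numbers: the gripper command: -1 is shut, 1 is fully open, values between are in proportion, then the shift along the tool's x, y, z in mm, then the turn about the tool's z in degrees. A call has 1 to 20 rows; each row is the pose to reach, as a shift and turn from the pose commanded when the call began, along the tool's axes at that moment; what a row does not reach only later rows make up. A row lasts 1/8 s, in which the tool goes at most 62.5 mm and 10.7 degrees, less where a joint would pass 70% of its speed; a pose out of reach is approached as far as the arm can. A call with a gripper value outside its range is refused whole. The fingers move at their own pace and stop on an object; the grip force is fixed at half the most. Time passes only in rows, so rows that repeat a pose let the fingers close. It gives the time, the measured TCP pose, the force and the opening at its end, in the units of the state.
- robot.get_obs(): the state, without advancing time (a new reading comes with each control period).
- cams.snapshot(name): name is "scene" or "side" or "wrist"; returns a dict with "pixels" (480x640x3 uint8, red, green, blue), "fov_y" (degrees; the focal length in pixels is half the picture's height over the tangent of half this angle, whatever the lens; pixels are square), "cx", "cy" (the principal point, pixels), "R" (3x3) and "t" (3): a world point X has camera coordinates R X + t. Camera axes: x right, y down, z forward; pixel columns grow to the right and rows downward; lengths in m; the calibration is good to about 2 mm. The wrist camera is an equidistant fisheye: a pixel r from the principal point sees the ray r / f radians off the axis. A picture is of the moment at which its call begins. There is no depth.
- robot.close_job(): hands the job in, once; it reports no verdict.
Trained networks look in a picture, given as the dict that the camera call returned (one of the last four; its "shot" number tells which), for a name from the list of things; names that differ only in an ending like _2 or _b are one class to them, and where a whole thing is asked for, a point or a joint stands for the part that bears it (a point fixed in the world has none). Each returns a list of dicts, best first, with "p" (0 to 1); they miss things now and then, are a little off and sometimes report something else, mostly with a low value. They report only what shows in the picture. A call takes as long as a camera call.
- models.find_in(picture, label): "position" ([x, y, z] in m, in world coordinates, good to about 4 mm: the middle of the surface that is visible of it).
- models.pinpoint(picture, label): "position" ([x, y, z] in m, in world coordinates, good to about 4 mm: a listed point, or the origin of a listed thing).
The state is a dict: "time": time; "joint_positions": joint angles; "qvel": joint speeds; "joint_torque": joint torques, N m; "tool_pos": TCP position; "ee_rot": TCP orientation; "wrist_force": force on the tool from outside, world axes, zero at the start; "wrist_torque": the same for the moment, N m; "width": finger opening in m.
Only numpy, scipy, OpenCV 4.12 (cv2) and the standard library are available. Lean on these libraries where they do the work, as an engineer would, in place of code of your own. Each camera call takes 0.05 s, during which the arm holds its last target. There are 200 camera calls.

## Working session

There is one attempt and no reset: what is moved stays moved. The work goes in short steps, Python scripts to look and compute and a tool call to move; the robot and the scene stay as the last step left them, time stands still between calls to the robot, and variables do not carry over. Pictures are saved under pics/ and viewed, about 8 in all and at most 12, crops included, and the job is handed in when it is done.

Besides the shell and the picture viewer there is one more tool, called after "Emit:" as a command line: name --pt "numbers of a row" for each row, then --argument value for the rest. step_arm: Moves the arm, as the interface text tells. Its arguments: {"type":"object","properties":{"series":{"type":"array","items":{"type":"array","items":{"type":"number"}}}},"required":["series"]}

```bash
mkdir -p pics; ls; cat > h.py <<'E'
import numpy as np, cv2
from bench import robot, cams, models
def K(s): return 240/np.tan(np.radians(s["fov_y"]/2))
def proj(s,X):
    c=(np.asarray(s["R"])@np.atleast_2d(X).T).T+s["t"]; f=K(s)
    return np.c_[s["cx"]+f*c[:,0]/c[:,2], s["cy"]+f*c[:,1]/c[:,2]]
def projf(s,X):
    c=(np.asarray(s["R"])@np.atleast_2d(X).T).T+s["t"]; f=K(s)
    r=np.hypot(c[:,0],c[:,1]); k=f*np.arctan2(r,c[:,2])/np.maximum(r,1e-9)
    return np.c_[s["cx"]+k*c[:,0], s["cy"]+k*c[:,1]]
def save(n,im): cv2.imwrite(f"pics/{n}.png",cv2.cvtColor(np.ascontiguousarray(im),cv2.COLOR_RGB2BGR))
E
python3 - <<'E'
from h import *
print({k:np.round(v,3) if not isinstance(v,dict) else v for k,v in robot.get_obs().items()})
for n in["scene","side","wrist"]:
    s=cams.snapshot(n); save(n+"0",s["pixels"])
    print(n,s["fov_y"],np.round(-np.asarray(s["R"]).T@s["t"],3))
    for l in["clamp","clamp_handles","clamp_mouth","tray","module","holder","small_clamp","heat_sink"]:
        for m in("pinpoint","find_in"):
            if m=="find_in" and l not in("clamp","module"):continue
            r=getattr(models,m)(s,l)
            print(l,m,[(np.round(q["position"],3).tolist(),round(q["p"],2)) for q in r[:2]])
E
```

```text
pics
{'time': np.float64(0.0), 'joint_positions': array([-0.103,  0.088,  1.372, -0.   ,  1.684, -0.103]), 'qvel': array([-0.001, -0.   ,  0.001, -0.001,  0.   , -0.001]), 'joint_torque': array([ 1.0000e-03, -3.4018e+01, -3.0242e+01,  7.2000e-02,  3.3000e-02,
       -0.0000e+00]), 'tool_pos': array([0.549, 0.   , 0.204]), 'ee_rot': array([-3.139, -0.   ,  1.571]), 'wrist_force': array([-0.049,  0.189,  0.036]), 'wrist_torque': array([0.034, 0.004, 0.027]), 'width': np.float64(0.094)}
scene 53.65860124856152 [ 1.179 -0.037  0.697]
clamp pinpoint [([0.459, 0.295, 0.006], 0.64)]
clamp find_in [([0.461, 0.296, 0.054], 0.73)]
clamp_handles pinpoint [([0.46, 0.292, 0.078], 0.69), ([0.55, -0.232, 0.003], 0.31)]
clamp_mouth pinpoint [([0.462, 0.294, 0.009], 0.83)]
tray pinpoint []
module pinpoint [([0.551, -0.231, 0.037], 0.72)]
module find_in [([0.552, -0.232, 0.051], 0.72)]
holder pinpoint [([0.549, -0.233, 0.0], 0.57)]
small_clamp pinpoint [([0.532, 0.259, 0.004], 0.5)]
heat_sink pinpoint [([0.479, 0.239, 0.004], 0.5)]
side 48.64154811206798 [0.508 0.546 0.67 ]
clamp pinpoint [([0.458, 0.
[... 198 characters left out ...]
0.256, -0.003], 0.7)]
module pinpoint [([0.548, -0.231, 0.036], 0.58), ([0.547, -0.232, 0.002], 0.54)]
module find_in [([0.548, -0.235, 0.055], 0.59)]
holder pinpoint [([0.548, -0.232, 0.001], 0.73)]
small_clamp pinpoint []
heat_sink pinpoint [([0.482, 0.232, 0.007], 0.7), ([0.46, 0.294, 0.009], 0.53)]
wrist 65.70646984690485 [0.551 0.074 0.386]
clamp pinpoint []
clamp find_in []
clamp_handles pinpoint []
clamp_mouth pinpoint []
tray pinpoint []
module pinpoint [([0.55, -0.233, 0.037], 0.65), ([0.548, -0.227, -0.001], 0.64)]
module find_in [([0.542, -0.218, 0.058], 0.81)]
holder pinpoint [([0.544, -0.228, -0.004], 0.96)]
small_clamp pinpoint [([0.434, 0.05, 0.0], 0.54)]
heat_sink pinpoint []
```

View pics/scene0.png

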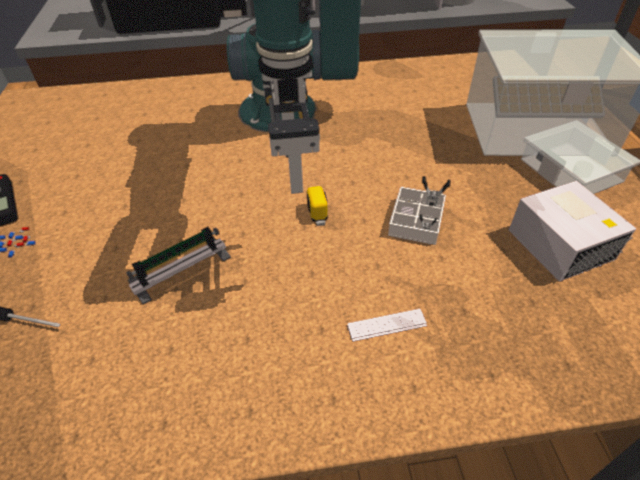

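View pics/side0.png

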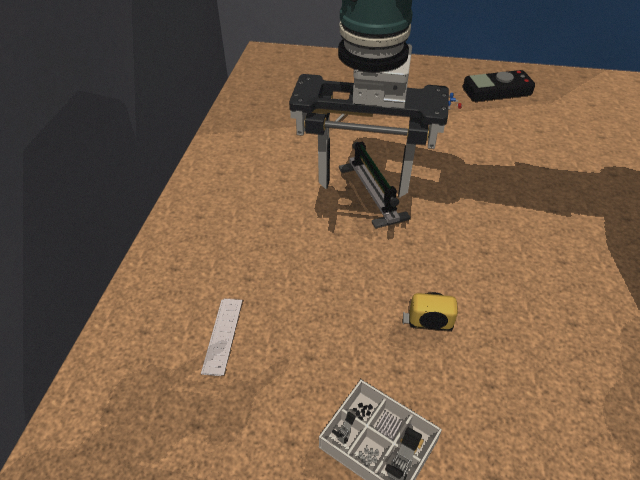

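The scene view shows the large clamp's handles at about (425,183) and (447,183), in the tray's back-right pocket. The module is at (180,258) in its holder, and the tape is at (318,205), near the path. The networks' positions agree with this. Next I'll take a nearer look with the wrist camera.

Emit:
step_arm --pt "1 60 -30 0 0" --pt "1 120 -60 0 0" --pt "1 180 -90 0 0" --pt "1 190 -90 0 0" --pt "1 190 -90 0 0"

```text
time: 2.28
tool_pos: [0.4595, 0.1912, 0.2057]
ee_rot: [3.141, 0.0, 1.574]
wrist_force: [0.3, 0.3, 0.0]
width: 0.0941
```

```bash
python3 - <<'E'
from h import *
o=robot.get_obs();print(o["time"],o["tool_pos"],o["ee_rot"])
s=cams.snapshot("wrist"); print(np.round(-np.asarray(s["R"]).T@s["t"],3))
for l in["clamp","clamp_handles","clamp_mouth","tray","small_clamp","heat_sink"]:
    print(l,[(np.round(q["position"],3).tolist(),round(q["p"],2)) for q in models.pinpoint(s,l)[:2]])
p=projf(s,[[.46,.293,.079]])[0];print(p)
x0=int(np.clip(p[0]-120,0,400));y0=int(np.clip(p[1]-90,0,300));print(x0,y0)
save("wrist1",cv2.resize(s["pixels"][y0:y0+180,x0:x0+240],None,fx=3.3,fy=3.3,interpolation=cv2.INTER_CUBIC))
E
```

```text
2.275 [0.45945206 0.19122038 0.205692  ] [3.14105864e+00 6.43665033e-05 1.57417622e+00]
[0.46  0.266 0.386]
clamp [([0.455, 0.299, 0.006], 0.69)]
clamp_handles [([0.461, 0.295, 0.08], 0.79), ([0.531, 0.258, 0.002], 0.69)]
clamp_mouth [([0.461, 0.292, 0.009], 0.67)]
tray [([0.488, 0.256, -0.001], 0.93)]
small_clamp [([0.529, 0.259, 0.002], 0.6)]
heat_sink [([0.476, 0.239, -0.0], 0.75)]
[320.83542584 107.17371486]
200 17
```

View pics/wrist1.png

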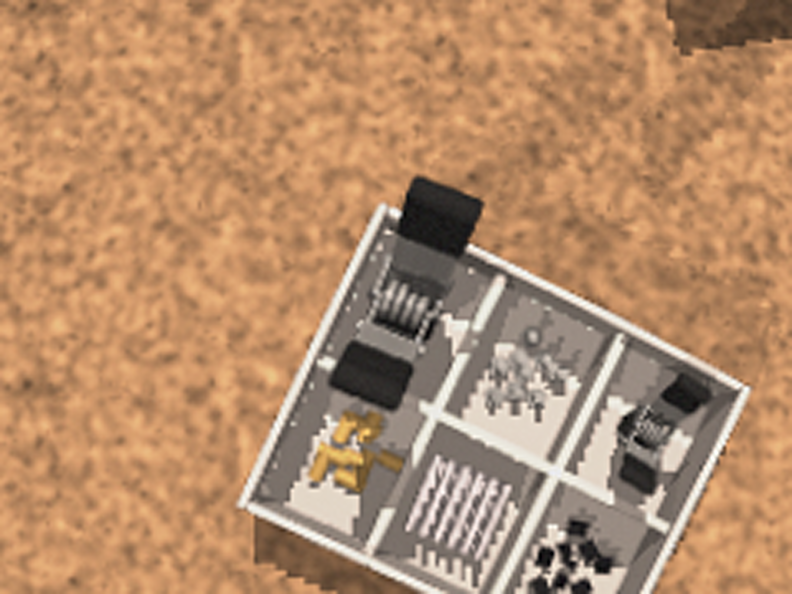

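The crop shows the large clamp's handle ends at crop pixels (442,215) and (372,375). The tray is turned by about 25°. I'll work out the pose in world coordinates.

```bash
cat >> h.py <<'E'
def unf(s,uv,z):
    uv=np.atleast_2d(uv).astype(float); d=uv-[s["cx"],s["cy"]]; r=np.hypot(*d.T); th=r/K(s)
    c=np.c_[d/np.maximum(r,1e-9)[:,None]*np.sin(th)[:,None],np.cos(th)]
    R=np.asarray(s["R"]); w=c@R; C=-R.T@s["t"]
    return C+w*((z-C[2])/w[:,2])[:,None]
E
python3 - <<'E'
from h import *
s=cams.snapshot("wrist")
c=lambda a:np.array(a)/3.3+[200,17]
q=unf(s,c([[418,178],[482,205],[330,385],[397,408]]),.079)
print(q.round(4)); m=[(q[0]+q[1])/2,(q[2]+q[3])/2]; d=m[0]-m[1]
print("mid",np.mean(m,0),"len",np.hypot(*d[:2]),"yaw of clamp y from +y",np.degrees(np.arctan2(-d[0],d[1])))
for a,b in((0,1),(2,3)): e=q[b]-q[a];print(np.hypot(*e[:2]),np.degrees(np.arctan2(e[1],e[0])))
t=unf(s,c([[383,208],[745,388],[240,503]]),.034)
for a,b in((0,1),(2,0)): e=t[b]-t[a];print("tray",np.hypot(*e[:2]),np.degrees(np.arctan2(e[1],e[0])))
E
```

```text
[[0.4663 0.3212 0.079 ]
 [0.482  0.3144 0.079 ]
 [0.4445 0.2689 0.079 ]
 [0.461  0.263  0.079 ]]
mid [0.46343845 0.29188173 0.079     ] len 0.056100806371269074 yaw of clamp y from +y -22.446646411093585
0.017165004855131456 -23.33145764766578
0.017557563198382656 -19.500629914724872
tray 0.11620240082609762 -25.311800163505776
tray 0.09428112327345496 63.99148077138895
```

```bash
python3 - <<'E'
from h import *
s=cams.snapshot("scene")
def un(uv,z):
    R=np.asarray(s["R"]);C=-R.T@s["t"];uv=np.atleast_2d(uv);w=np.c_[(uv-[s["cx"],s["cy"]])/K(s),np.ones(len(uv))]@R
    return C+w*((z-C[2])/w[:,2])[:,None]
p=un([[138,268],[208,234]],.066);print(p,np.degrees(np.arctan2(*(p[1]-p[0])[1::-1])),np.linalg.norm(p[1]-p[0]))
print(robot.get_obs()["joint_positions"])
E
```

```text
[[ 0.59373345 -0.28707897  0.066     ]
 [ 0.52780109 -0.16694743  0.066     ]] 118.7595094104342 0.13703525284970058
[ 2.76169133e-01 -2.95918324e-02  1.49063628e+00 -8.50600409e-05
  1.68060013e+00  2.77571149e-01]
```

Emit:
step_arm --pt "1 20 1 0 -10" --pt "1 40 2 0 -20" --pt "1 60 2.5 0 -30" --pt "1 80 2.5 0 -40" --pt "1 100 2.5 20 -50" --pt "1 101 2.5 40 -60" --pt "1 101 2.5 60 -67.3" --pt "1 101 2.5 70 -67.3" --pt "1 101 2.5 70 -67.3"

```text
time: 3.85
tool_pos: [0.4623, 0.2906, 0.1348]
ee_rot: [-3.14, -0.001, 2.743]
wrist_force: [-0.5, -0.2, -0.4]
width: 0.0941
```

```bash
python3 - <<'E'
from h import *
s=cams.snapshot("wrist"); o=robot.get_obs(); print(o["time"],o["tool_pos"],np.degrees(o["ee_rot"]))
for l in["clamp_handles","clamp_mouth","clamp"]:
    print(l,[(np.round(q["position"],4).tolist(),round(q["p"],2)) for q in models.pinpoint(s,l)[:2]])
p=projf(s,[[.462,.2925,.079]])[0].astype(int);print(p)
x0=int(np.clip(p[0]-110,0,400));y0=int(np.clip(p[1]-90,0,300));print(x0,y0)
save("wrist2",cv2.resize(s["pixels"][y0:y0+180,x0:x0+220],None,fx=3,fy=3,interpolation=cv2.INTER_CUBIC))
E
```

```text
3.9 [0.46275564 0.29085137 0.1357527 ] [1.79991097e+02 1.08495314e-02 1.57195264e+02]
clamp_handles [([0.4645, 0.295, 0.0793], 0.86), ([0.4871, 0.2547, 0.0011], 0.69)]
clamp_mouth [([0.4616, 0.2944, 0.0077], 0.57)]
clamp [([0.4561, 0.2977, 0.0055], 0.66)]
[321 251]
211 161
```

View pics/wrist2.png

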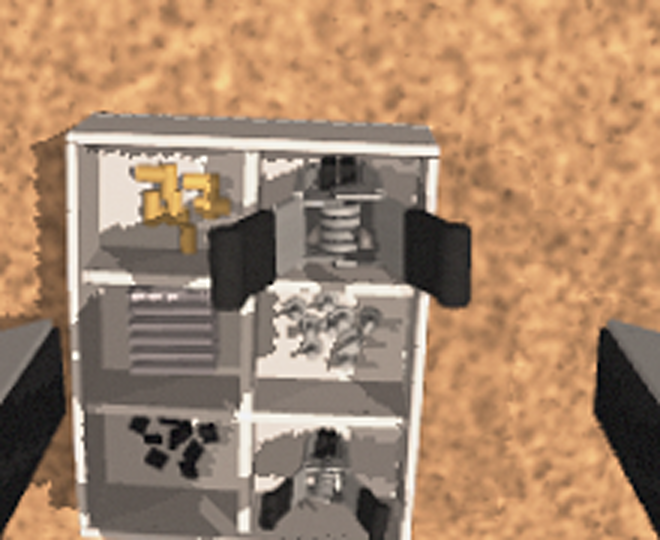

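```bash
python3 - <<'E'
from h import *
from scipy.spatial.transform import Rotation as Ro
s=cams.snapshot("wrist"); o=robot.get_obs(); R=Ro.from_euler("xyz",o["ee_rot"]).as_matrix()
q=unf(s,np.array([[211,227],[212,307],[470,227],[470,305],[272,210],[405,210]])/3.+[211,161],.079)
print(q.round(4)); print(((q-o["tool_pos"])@R*1000).round(1)); print(q[:4].mean(0))
f=unf(s,np.array([[64,410],[595,410]])/3.+[211,161],o["tool_pos"][2]); print(((f-o["tool_pos"])@R*1000).round(1))
E
```

```text
[[0.4441 0.2721 0.079 ]
 [0.4613 0.2646 0.079 ]
 [0.4663 0.3251 0.079 ]
 [0.4835 0.3186 0.079 ]
 [0.4458 0.2862 0.079 ]
 [0.4571 0.3132 0.079 ]]
[[ 10.2 -25.   57.6]
 [ -8.5 -25.3  57.6]
 [ 10.2  32.4  57.7]
 [ -8.1  33.1  57.7]
 [ 14.1 -11.4  57.6]
 [ 14.1  17.9  57.6]]
[0.46378802 0.29512404 0.079     ]
[[ -8.6 -46.6  -0.1]
 [ -8.7  49.1   0.1]]
```

The wrist view shows the handles level in the picture, so the yaw is right. They span 58 mm as expected and sit about 3 mm toward the tool's +y. I'll correct for that, lower the tool and squeeze lightly.

Emit:
step_arm --pt "1 1 3 15 0" --pt "1 1 3 35 0" --pt "1 1 3 55 0" --pt "1 1 3 68 0" --pt "1 1 3 73 0" --pt "1 1 3 73 0" --pt "0.5 1 3 73 0" --pt "0.3 1 3 73 0" --pt "0.2 1 3 73 0" --pt "0.15 1 3 73 0" --pt "0.15 1 3 73 0" --pt "0.15 1 3 73 0"

```text
time: 5.6
tool_pos: [0.4632, 0.2938, 0.0637]
ee_rot: [-3.142, 0.001, 2.745]
wrist_force: [-1.2, -1.0, 5.3]
width: 0.0544
```

Emit:
step_arm --pt "0.15 0 0 -3 0" --pt "0.15 0 0 -10 0" --pt "0.15 0 0 -25 0" --pt "0.15 0 0 -50 0" --pt "0.15 0 0 -80 0" --pt "0.15 0 0 -110 0" --pt "0.15 0 0 -120 0" --pt "0.15 0 0 -120 0"

```text
time: 6.6
tool_pos: [0.4631, 0.2944, 0.1832]
ee_rot: [3.14, 0.001, 2.745]
wrist_force: [0.2, -0.2, -1.6]
width: 0.0539
```

```bash
python3 - <<'E'
from h import *
o=robot.get_obs(); print(o["time"],o["tool_pos"],np.degrees(o["ee_rot"]),o["wrist_force"],o["width"])
for n in("wrist","scene"):
  s=cams.snapshot(n)
  for l in["clamp_handles","clamp_mouth","clamp"]:
    print(n,l,[(np.round(q["position"],4).tolist(),round(q["p"],2)) for q in models.pinpoint(s,l)[:2]])
  if n=="wrist": a=s["pixels"][120:420,160:480]
  else:
    p=proj(s,[o["tool_pos"]])[0].astype(int); b=s["pixels"][p[1]-60:p[1]+90,max(0,p[0]-80):p[0]+80]
b=cv2.resize(b,(320,300),interpolation=cv2.INTER_CUBIC); save("lift",np.hstack([a,b]))
E
```

```text
6.6 [0.46308824 0.29435836 0.1832391 ] [1.79924476e+02 6.49909210e-02 1.57303101e+02] [ 0.19461788 -0.22645398 -1.64577418] 0.053948404729134286
wrist clamp_handles [([0.4624, 0.2967, 0.1978], 0.94)]
wrist clamp_mouth [([0.4598, 0.2932, 0.1304], 0.6)]
wrist clamp [([0.4577, 0.2965, 0.1204], 0.96)]
scene clamp_handles [([0.4593, 0.2935, 0.195], 0.94)]
scene clamp_mouth [([0.4579, 0.2924, 0.1272], 0.71)]
scene clamp [([0.4599, 0.2967, 0.1222], 0.8)]
```

View pics/lift.png

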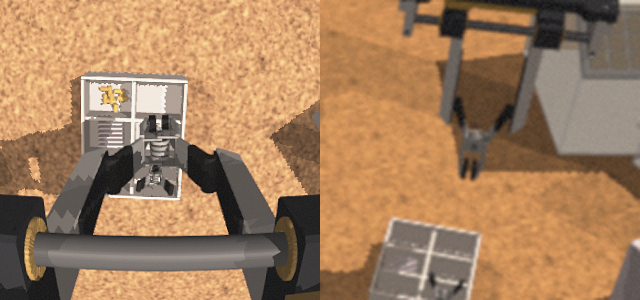

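The clamp is lifted, with both handles between the pads and hanging straight, and its pocket is empty. Now I'll spread it in the air.

Emit:
step_arm --pt "0.05 0 0 0 0" --pt "-0.05 0 0 0 0" --pt "-0.15 0 0 0 0" --pt "-0.25 0 0 0 0" --pt "-0.32 0 0 0 0" --pt "-0.4 0 0 0 0" --pt "-0.4 0 0 0 0"

```text
time: 7.88
tool_pos: [0.4627, 0.2942, 0.1825]
ee_rot: [3.142, 0.0, 2.745]
wrist_force: [-0.9, 0.7, -0.1]
width: 0.0313
```

```bash
python3 - <<'E'
from h import *
o=robot.get_obs(); print(o["time"],o["tool_pos"],o["wrist_force"],o["width"])
for n in("wrist","scene","side"):
  s=cams.snapshot(n)
  for l in["clamp_handles","clamp_mouth","clamp"]:
    print(n,l,[(np.round(q["position"],4).tolist(),round(q["p"],2)) for q in models.pinpoint(s,l)[:2]])
E
```

```text
7.875 [0.46273445 0.29416417 0.18249849] [-0.90990509  0.74681395 -0.05160282] 0.03130403246399058
wrist clamp_handles [([0.4601, 0.2937, 0.1943], 0.74)]
wrist clamp_mouth [([0.4601, 0.291, 0.1234], 0.81)]
wrist clamp [([0.4578, 0.2938, 0.116], 0.59)]
scene clamp_handles [([0.4601, 0.2901, 0.1905], 0.78)]
scene clamp_mouth [([0.4619, 0.2934, 0.1251], 0.8)]
scene clamp [([0.4595, 0.2944, 0.1191], 0.79), ([0.5486, -0.2325, -0.0003], 0.63)]
side clamp_handles []
side clamp_mouth [([0.4589, 0.2936, 0.118], 0.44)]
side clamp []
```

Emit:
step_arm --pt "-0.4 -5 -8 -10 0" --pt "-0.4 -15 -24 -20 1" --pt "-0.4 -35 -56 -20 3" --pt "-0.4 -60 -96 -20 7" --pt "-0.4 -85 -136 -20 11" --pt "-0.4 -110 -175 -20 15" --pt "-0.4 -135 -215 -20 19" --pt "-0.4 -160 -255 -20 23" --pt "-0.4 -185 -295 -20 27" --pt "-0.4 -210 -335 -20 31" --pt "-0.4 -235 -375 -20 34" --pt "-0.4 -258 -411 -20 36.5" --pt "-0.4 -273 -435 -20 38" --pt "-0.4 -281 -448 -20 38.5" --pt "-0.4 -283 -452 -20 38.5" --pt "-0.4 -283 -452 -20 38.5" --pt "-0.4 -283 -452 -20 38.5"

```text
time: 10.6
tool_pos: [0.5494, -0.231, 0.2028]
ee_rot: [3.141, 0.0, 2.075]
wrist_force: [-1.5, -0.7, -0.3]
width: 0.0309
```

```bash
python3 - <<'E'
from h import *
o=robot.get_obs(); print(o["time"],o["tool_pos"],np.degrees(o["ee_rot"]),o["wrist_force"],o["width"])
for n in("wrist","scene","side"):
  s=cams.snapshot(n)
  for l in["clamp_handles","clamp_mouth","clamp","module","holder"]:
    print(n,l,[(np.round(q["position"],4).tolist(),round(q["p"],2)) for q in models.pinpoint(s,l)[:2]])
  p=projf(s,[[.55,-.232,.067]])[0] if n=="wrist" else proj(s,[[.55,-.232,.1]])[0]; p=p.astype(int)
  w,h=(110,90) if n=="wrist" else (70,70)
  x0=max(0,p[0]-w);y0=min(max(0,p[1]-h),480-2*h);c=s["pixels"][y0:y0+2*h,x0:x0+2*w]; print(n,x0,y0)
  if n=="wrist": save("m_wrist",cv2.resize(c,None,fx=3.3,fy=3.3,interpolation=cv2.INTER_CUBIC))
  else: save("m_"+n,cv2.resize(c,None,fx=3.5,fy=3.5,interpolation=cv2.INTER_CUBIC))
a=cv2.imread("pics/m_scene.png");b=cv2.imread("pics/m_side.png");h=min(a.shape[0],b.shape[0]);cv2.imwrite("pics/m_both.png",np.hstack([a[:h,:400],b[:h,:400]]) if 0 else cv2.resize(np.hstack([a[:h],b[:h]]),(800,int(800*h/(a.shape[1]+b.shape[1])))))
E
```

```text
10.6 [ 0.54943735 -0.23103462  0.20281092] [1.79977210e+02 7.40638953e-04 1.18878268e+02] [-1.45054089 -0.68713198 -0.26702749] 0.030856497784296975
wrist clamp_handles [([0.5478, -0.2288, 0.2123], 0.96)]
wrist clamp_mouth [([0.5482, -0.2311, 0.1421], 0.96)]
wrist clamp [([0.5403, -0.2271, 0.1395], 0.67)]
wrist module []
wrist holder [([0.5451, -0.229, -0.0038], 0.6)]
wrist 209 137
scene clamp_handles [([0.5468, -0.2283, 0.2089], 0.74)]
scene clamp_mouth []
scene clamp [([0.5453, -0.2286, 0.138], 0.84)]
scene module [([0.5471, -0.2319, 0.0365], 0.95)]
scene holder [([0.5507, -0.2305, -0.0006], 0.88), ([0.4287, 0.0532, -0.002], 0.22)]
scene 97 163
side clamp_handles [([0.549, -0.2305, 0.2136], 0.81)]
side clamp_mouth [([0.5424, -0.2315, 0.1418], 0.65), ([0.4779, 0.2358, 0.0064], 0.59)]
side clamp [([0.5468, -0.2362, 0.1339], 0.87)]
side module [([0.5451, -0.2344, 0.0352], 0.66)]
side holder [([0.5521, -0.2307, -0.0003], 0.61), ([0.4785, 0.2358, 0.0075], 0.6)]
side 304 79
```

View pics/m_wrist.png

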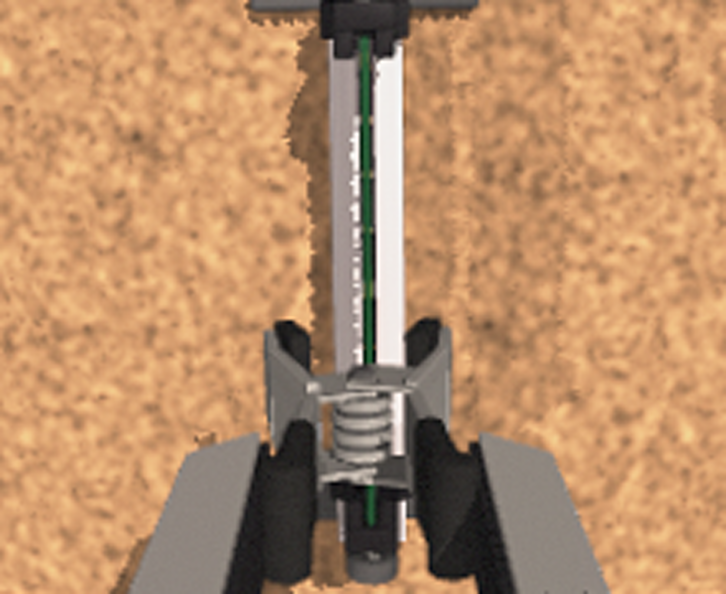

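View pics/m_both.png

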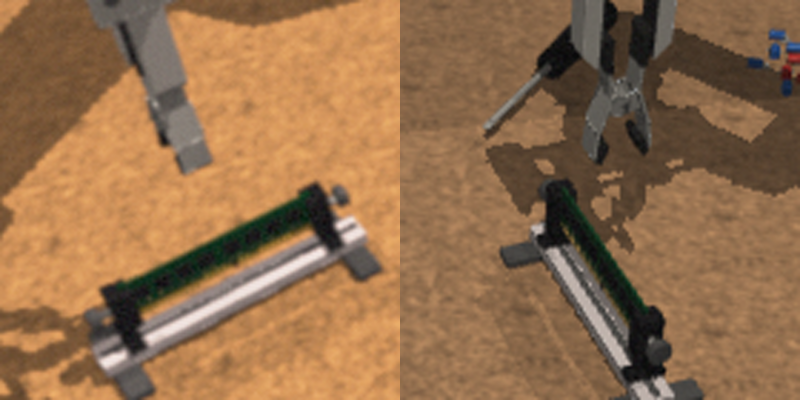

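The wrist view has the module line running from (363,45) to (371,525), nearly centred between the jaws (outer edges at about 268 and 450). The other two views show the spread jaws hanging clear above the module. I'll put numbers on the offset, tilt and tip height.

```bash
python3 - <<'E'
from h import *
from scipy.spatial.transform import Rotation as Ro
from scipy.optimize import least_squares
s={n:cams.snapshot(n) for n in("wrist","scene","side")}; o=robot.get_obs(); T=o["tool_pos"];R=Ro.from_euler("xyz",o["ee_rot"]).as_matrix()
loc=lambda q:((q-T)@R*1000).round(1)
w=lambda a:np.array(a)/3.3+[209,137]
print("module",loc(unf(s["wrist"],w([[363,50],[366,150],[369,280],[370,360],[371,520]]),.067)))
print("post top faces",loc(unf(s["wrist"],w([[320,5],[409,5],[335,50],[392,50]]),.066)))
for z in(.15,.14,.135): print("jaw outer/top",z,loc(unf(s["wrist"],w([[267,330],[451,330],[312,340],[407,340]]),z)))
W=lambda l:T+R@(np.array(l)/1000)
# overlay model, tips zt mm beyond TCP
for zt in(58,64,70):
  P=np.array([W([a,b,zt]) for b in(19.5,-19.5,12.5,-12.5) for a in(10,-10)])
  print(zt,"scene",((proj(s["scene"],P)-[97,163])*2.857).round()[:2].tolist(),"side",((proj(s["side"],P)-[304,79])*2.857+[400,0]).round().tolist())
E
```

```text
module [[ 64.   -0.4 135.5]
 [ 38.1   0.4 135.5]
 [  3.6   1.2 135.5]
 [-18.3   1.4 135.5]
 [-65.1   1.8 135.5]]
post top faces [[ 75.6 -11.4 136.5]
 [ 75.6  11.3 136.5]
 [ 63.9  -7.6 136.5]
 [ 63.9   7.  136.5]]
jaw outer/top 0.15 [[ 12.  -19.   52.5]
 [ 12.   17.2  52.5]
 [ 10.  -10.1  52.5]
 [ 10.    8.6  52.5]]
jaw outer/top 0.14 [[  9.4 -19.8  62.5]
 [  9.4  17.9  62.5]
 [  7.3 -10.6  62.5]
 [  7.3   8.9  62.5]]
jaw outer/top 0.135 [[  8.  -20.3  67.5]
 [  8.1  18.3  67.5]
 [  5.9 -10.9  67.5]
 [  5.9   9.1  67.5]]
58 scene [[211.0, 159.0], [180.0, 173.0]] side [[585.0, 155.0], [572.0, 137.0], [645.0, 142.0], [632.0, 124.0], [596.0, 153.0], [583.0, 134.0], [635.0, 145.0], [621.0, 127.0]]
64 scene [[214.0, 166.0], [182.0, 181.0]] side [[584.0, 163.0], [572.0, 145.0], [644.0, 151.0], [631.0, 133.0], [595.0, 161.0], [582.0, 143.0], [634.0, 153.0], [621.0, 135.0]]
70 scene [[216.0, 173.0], [185.0, 188.0]] side [[584.0, 172.0], [571.0, 153.0], [644.0, 159.0], [630.0, 141.0], [595.0, 169.0], [582.0, 151.0], [633.0, 161.0], [620.0, 143.0]]
```

The tips lie about 62 mm beyond the TCP. The clamp needs to shift about 2.2 mm along tool +y and turn about −0.8°. I'll lower it to just above the edge and look again.

Emit:
step_arm --pt "-0.4 0 1 5 -0.4" --pt "-0.4 0 2.2 15 -0.8" --pt "-0.4 0 2.2 28 -0.8" --pt "-0.4 0 2.2 40 -0.8" --pt "-0.4 0 2.2 50 -0.8" --pt "-0.4 0 2.2 55 -0.8" --pt "-0.4 0 2.2 57 -0.8" --pt "-0.4 0 2.2 57 -0.8" --pt "-0.4 0 2.2 57 -0.8"

```text
time: 12.78
tool_pos: [0.5516, -0.2312, 0.1461]
ee_rot: [3.141, 0.001, 2.087]
wrist_force: [-0.1, -0.1, -0.6]
width: 0.0313
```

```bash
python3 - <<'E'
from h import *
o=robot.get_obs(); print(o["time"],o["tool_pos"],np.degrees(o["ee_rot"]),o["wrist_force"],o["width"])
tiles=[]
for n in("wrist","scene","side"):
  s=cams.snapshot(n); p=projf(s,[[.55,-.232,.08]])[0] if n=="wrist" else proj(s,[[.55,-.232,.09]])[0]; p=p.astype(int)
  w,h,k=(65,75,4) if n=="wrist" else (35,75,4)
  x0=max(0,p[0]-w);y0=min(max(0,p[1]-h),480-2*h); print(n,x0,y0)
  tiles.append(cv2.resize(s["pixels"][y0:y0+2*h,x0:x0+2*w],None,fx=k,fy=k,interpolation=cv2.INTER_CUBIC))
im=np.hstack(tiles); print(im.shape); save("near",cv2.resize(im,None,fx=.74,fy=.74) if im.shape[1]>800 else im)
E
```

```text
12.775 [ 0.5516246  -0.23116425  0.14612652] [1.79959855e+02 5.81701342e-02 1.19598647e+02] [-0.11051125 -0.09448096 -0.56410184] 0.03126790798797068
wrist 251 173
scene 133 162
side 339 78
(600, 1080, 3)
```

View pics/near.png

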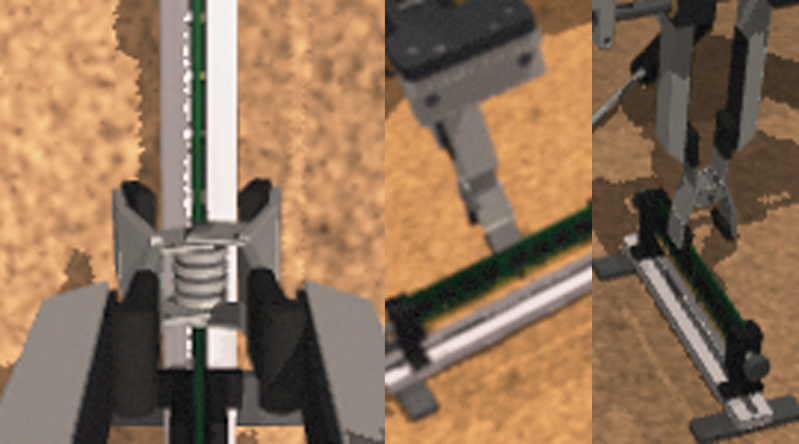

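In the wrist view the module line is upright at x≈199. The jaws' outer edges are at 115 and 279 (middle 197), so the clamp is centred and square. I'll lower it slowly over the edge.

Emit:
step_arm --pt "-0.4 0 0 3 0" --pt "-0.4 0 0 7 0" --pt "-0.4 0 0 12 0" --pt "-0.4 0 0 17 0" --pt "-0.4 0 0 22 0" --pt "-0.4 0 0 27 0" --pt "-0.4 0 0 31 0" --pt "-0.4 0 0 34 0" --pt "-0.4 0 0 34 0" --pt "-0.4 0 0 34 0"

```text
time: 14.18
tool_pos: [0.5514, -0.2311, 0.1117]
ee_rot: [3.141, 0.0, 2.087]
wrist_force: [-0.0, -0.4, -0.5]
width: 0.0315
```

```bash
python3 - <<'E'
from h import *
from scipy.spatial.transform import Rotation as Ro
o=robot.get_obs(); print(o["time"],o["tool_pos"],np.degrees(o["ee_rot"]),o["wrist_force"],o["width"])
T=o["tool_pos"];R=Ro.from_euler("xyz",o["ee_rot"]).as_matrix()
tiles=[]
for n in("wrist","scene","side"):
  s=cams.snapshot(n); p=projf(s,[[.55,-.232,.08]])[0] if n=="wrist" else proj(s,[[.55,-.232,.07]])[0]; p=p.astype(int)
  for l in["clamp_mouth","clamp_handles","clamp","module"]:
    print(n,l,[(np.round(q["position"],4).tolist(),round(q["p"],2)) for q in models.pinpoint(s,l)[:1]])
  w,h=(65,75) if n=="wrist" else (45,50); k=300/h/1
  x0=max(0,p[0]-w);y0=min(max(0,p[1]-h),480-2*h); k=440/(2*h); print(n,x0,y0,round(k,3))
  if n!="wrist":
    for zt in(58,62,66):
      P=np.array([T+R@(np.array([a,b,zt])/1000) for b in(19.5,-19.5) for a in(10,-10)]); print(zt,((proj(s,P)-[x0,y0])*k).round().tolist())
    print("edge mid",((proj(s,[[.55,-.232,.067]])-[x0,y0])*k).round())
  tiles.append(cv2.resize(s["pixels"][y0:y0+2*h,x0:x0+2*w],None,fx=k,fy=k,interpolation=cv2.INTER_CUBIC))
save("f_w",tiles[0]); save("f_ss",np.hstack(tiles[1:]))
E
```

```text
14.175 [ 0.55144478 -0.23106449  0.11171792] [1.79985195e+02 2.10648562e-02 1.19599702e+02] [-0.04747706 -0.41571266 -0.49123746] 0.03149035168460917
wrist clamp_mouth [([0.546, -0.2294, 0.0507], 0.77)]
wrist clamp_handles [([0.5515, -0.2275, 0.1202], 0.91)]
wrist clamp [([0.5454, -0.232, 0.0468], 0.76)]
wrist module [([0.5486, -0.2308, 0.0373], 0.69)]
wrist 251 190 2.933
scene clamp_mouth [([0.5456, -0.2304, 0.051], 0.54)]
scene clamp_handles [([0.5545, -0.2305, 0.1211], 0.61)]
scene clamp [([0.5452, -0.2284, 0.0476], 0.77)]
scene module [([0.5463, -0.2338, 0.0355], 0.84)]
scene 126 194 4.4
58 [[253.0, 269.0], [209.0, 292.0], [212.0, 216.0], [168.0, 237.0]]
62 [[255.0, 276.0], [211.0, 298.0], [214.0, 223.0], [171.0, 244.0]]
66 [[258.0, 282.0], [214.0, 304.0], [216.0, 229.0], [173.0, 250.0]]
edge mid [[201. 229.]]
side clamp_mouth [([0.5465, -0.2297, 0.0483], 0.9)]
side clamp_handles [([0.5513, -0.2301, 0.1259], 0.72)]
side clamp [([0.5453, -0.2324, 0.0458], 0.65)]
side module [([0.551, -0.2344, 0.0332], 0.83)]
side 328 112 4.4
58 [[161.0, 279.0], [142.0, 251.0], [247.0, 259.0], [228.0, 231.0]]
62 [[160.0, 287.0], [142.0, 258.0], [246.0, 267.0], [227.0, 238.0]]
66 [[160.0, 294.0], [141.0, 266.0], [245.0, 274.0], [226.0, 246.0]]
edge mid [[200. 228.]]
```

View pics/f_ss.png

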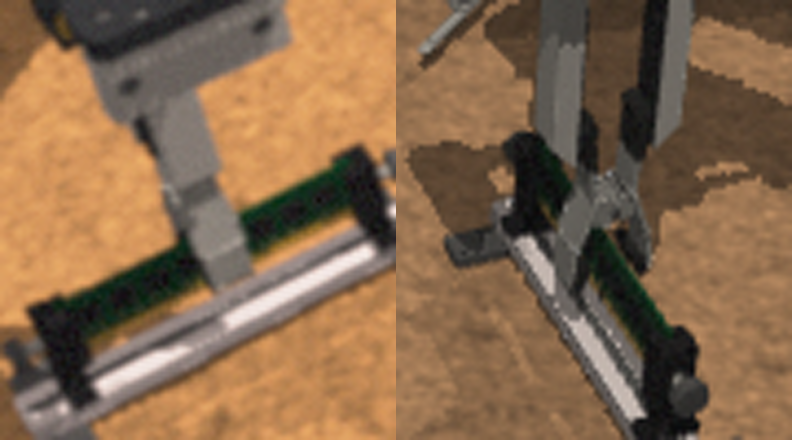

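View pics/f_w.png

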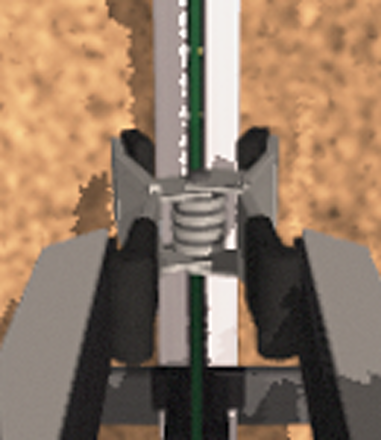

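```bash
python3 - <<'E'
from bench import robot
o=robot.get_obs();print(o["time"],o["wrist_force"],o["width"],abs(o["qvel"]).max()); print(robot.close_job())
E
```

```text
14.925 [-0.04285196  0.29602611  0.21690655] 0.03112877916590659 0.0018615465298474512
the job is handed in; nothing more can be done
None
```

I lifted the large clamp from its pocket with a light squeeze and spread it fully in the air. I then lowered it over the middle of the module's top edge and handed the job in at 14.9 s, still gripping and holding it spread.

**Last checks:**
- **Spread:** the fingers read about 31 mm open. The handles measure 33 mm when fully spread, so the clamp should be at its stop.
- **Contact:** the wrist force was under 1 N and the arm was still, so I saw no sign of touching the module.
- **Position across the module:** in the wrist view the module is within about 1 mm of the middle between the jaws. It looked square to the clamp.
- **Depth:** the tips are about 17 mm below the edge, give or take 3 mm.
- **Other things:** nothing else was seen to move, though I did not take a final picture of the tray.

**Disagreement:** the networks put the jaws about 3–4 mm off the middle along the module's length. My own measurements from the camera pictures put them within about 1 mm. I left this as it was, since it is within the networks' error.

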